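Dock the sample carrier and snap its cover on

TASK

Slide the metal sample carrier, with its raised cover on top, along the bench into the U-shaped dock until it stands square against the stop at the closed end. Then press the middle of the cover down until it snaps fully home in the carrier, and keep pressing on it: the job finishes while you are still holding the cover down. Never lift the carrier off the bench, and leave the other things on the bench where they are.

Things in the scene. Friction and masses are not known exactly. Their poses are not given: they have to be found in the camera images.
- carrier: Loose aluminium tray, 96 mm along x, 120 mm along y, 40 mm high, walls 10 mm, 0.6 to 1 kg with its cover, flat upright outer faces. Origin: centre of its underside; z up. Too wide to grip: push its outer faces at bench height; it slides with 3 to 7 N. It starts to the robot's right (-y) of the dock, its +y end roughly towards the dock, often askew and off the dock's centre line.
- cover: White plastic cover standing open on the carrier, 0.12 kg: plate 92 mm along x, 116 mm along y, 5 mm thick. It rides along with the carrier on four guide pins, only moves straight down into it, and cannot be taken off. Origin: centre of the plate's underside: 48 mm above the carrier's origin at the start (8 mm above the rim), 40 mm above it when snapped home (plate on the rim).
- cover_pad (a point): Centre of the top of the cover's round press pad (36 mm across, 3 mm high, 8 mm above the cover's origin). Pressed down here, resistance grows to about 12 N (9 to 16 N) over the first 3 to 4 mm, then suddenly drops to almost nothing as the catches snap over; after 8 mm of travel the plate stops hard on the carrier's rim. If let go before the snap it comes back up.
- dock: Grey plastic U-shaped frame fixed to the bench. Origin: on the bench, where the carrier's origin comes when home, its axes then parallel to the dock's. The U is open to the dock's -y; push the carrier in along the dock's +y. No floor plate: the carrier slides on the bench. Stop block 170 mm wide, 45 mm high, 45 mm thick.
- dock_stop (a point): Middle of the stop's face at bench height: dock y = +60 mm; the carrier's +y end face rests against it when home.
- dock_mouth (a point): Middle of the dock's open end at bench height: dock y = -58 mm. The side rails (12 mm thick, 18 mm high) have inner faces at dock x = -56 and +56 mm (8 mm play each side) from the stop to y = -20 mm; from there they flare out to about x = -73 and +73 mm here.
- petri: Closed glass petri dish, 60 mm across, 15 mm high, outside the dock's rail on the robot's side. Leave alone. Origin: centre of its underside.
- jar: Small jar, 48 mm across, 60 mm high, outside the dock's far rail. Leave alone. Origin: centre of its underside.
- beaker: Glass beaker, 70 mm across, 90 mm high, beyond the lane between carrier and dock. Leave alone. Origin: centre of its underside.
- reagent: Amber reagent bottle, 64 mm across, 150 mm high, left of the dock. Leave alone. Origin: centre of its underside.
- driver: Screwdriver, 170 mm long, lying to the right of the carrier. Leave alone. Origin: under its middle.
- mouse: Black computer mouse, 100 x 60 x 28 mm, to the right of the carrier. Leave alone. Origin: centre of its underside.
- tray: Empty steel tray, 110 x 150 x 30 mm, to the left of the dock. Leave alone. Origin: centre of its underside.
Things that resemble listed ones, but are neither listed nor needed, are in the scene too. Leave any pink look-alike of the dock alone.

How it is judged:
By the outcome, as a careful person would: the job done as asked, in the order asked, and still so for the second after the job is handed in, while the arm keeps its last pose, push and grip.
It also fails if it takes over 72 s, if anything falls off the work surface, if the arm or the gripper's body presses on something with over 40 N, if the wrist force passes 120 N, or if a joint passes its speed limit or range.

ROBOT

A 6-joint arm with a two-finger parallel gripper is mounted at the origin on the work surface. World frame = base frame: x ahead of the robot, y to its left, z up, the work surface at z = 0. Lengths are in m, angles in degrees, forces in N, time in s.
With the tool pointing down it reaches from about 0.375 to 0.9 m from the base axis. Payload 3.1 kg.
Tool frame: the origin (TCP) lies at the very end of the fingers, on their centre line; the grasp point (between the pads) lies bot.grip_point_offset behind it (bot.grip_point_offset is the distance from the TCP to the grasp point, in m); z points along the fingers, y is the line along which they close (so a half turn about z gives the same grasp; the last joint's range is limited). The gripper opens to 87 mm and grips with 3 to 60 N. Pads are 19 mm wide; open, the fingers measure 117 mm over their backs; the gripper's body (75 mm by 190 mm) begins 51 mm behind the grasp point.
Start: joints at [-10.227, 30.224, 82.088, -0, 67.689, -10.227], TCP at [0.625, 0, 0.187] pointing down, gripper open.
Joint ranges: [-176.69, 176.69], [-43.24, 126.21], [12.49, 139.97], [-82, 262], [0, 151.66], [-163.58, 163.58]. Speed limits (degrees/s): [159.86, 159.86, 180, 180, 180, 180].

INTERFACE

Orientations are given as a 3x3 rotation matrix whose columns are the frame's x, y, z axes.
In Python, from rig import bot, viewer, ticket gives the robot as it stands.
- The arm moves only by the tool servo_tool, never from a script. Its argument "targets" is a list of rows, each an object with "offset": the shift along the tool's x, y, z in m, a list of three; "dr": the turn, a rotation vector about the tool's x, y, z in degrees, a list of three. In form: [{"offset": [x, y, z], "dr": [ax, ay, az]}, ...]. A call has 1 to 20 rows; each row is the pose to reach, as a shift and turn from the pose commanded when the call began, along the tool's axes at that moment; what a row does not reach only later rows make up. A row lasts 1/12 s, in which the tool goes at most 41.7 mm and 7.16 degrees, less where a joint would pass 70% of its speed; a pose out of reach is approached as far as the arm can. A call with a gripper value outside its range is refused whole. "gripper" is the gripper command: -1 is fully open, 1 is shut, values between are in proportion, set as the call begins (left out, the last holds). The fingers move at their own pace and stop on an object; the grip force is fixed at half the most. Time passes only in rows, so rows that repeat a pose let the fingers close. It gives the time, the measured TCP pose, the force, the opening and the grip force at its end, in the units of the state.
- bot.read_state(): the state, without advancing time (a new reading comes with each control period).
- viewer.capture(name): name is "scene" or "side" or "wrist"; returns a dict with "color" (480x640x3 uint8, red, green, blue), "camera_matrix" (3x3 intrinsics, pixels), "k1" (the pictures are not rectified: a ray, as slopes to the right and down, at radius r is drawn at 1 + k1 r^2 times it, then the intrinsics apply), "R" (3x3) and "t" (3): a world point X has camera coordinates R X + t. Camera axes: x right, y down, z forward; pixel columns grow to the right and rows downward; lengths in m; the calibration is good to about 2 mm. A picture is of the moment at which its call begins. There is no depth.
- ticket.hand_in(): hands the job in; it is judged then, once.
The state is a dict: "time_s": time; "joint_positions": joint angles; "qvel": joint speeds; "tau": joint torques, N m; "position": TCP position; "tcp_rot": TCP orientation; "force": force on the tool from outside, world axes, zero at the start; "moment": the same for the moment, N m; "opening": opening from 0.0 (shut) to 1.0 (fully open); "grasp_force": force on a finger pad.
Only numpy, scipy, OpenCV 4.12 (cv2) and the standard library are available. Lean on these libraries where they do the work, as an engineer would, in place of code of your own. Each camera call takes 0.05 s, during which the arm holds its last target. There are 200 camera calls.

## Working session

There is one attempt and no reset: what is moved stays moved. The work goes in short steps, Python scripts to look and compute and a tool call to move; the robot and the scene stay as the last step left them, time stands still between calls to the robot, and variables do not carry over. Pictures are saved under pics/ and viewed, at most 10 in all, crops included, and the job is handed in when it is done.

Besides the shell and the picture viewer there is one more tool, called after "Emit:" in YAML: its name, and indented under it one key for each argument. servo_tool: Moves the arm, as the interface text tells. Its arguments: {"type":"object","properties":{"targets":{"type":"array"},"gripper":{"type":"number"}},"required":["targets"]}

```bash
ls; mkdir -p pics
python3 - <<'E'
from rig import bot, viewer
import cv2
for n in ("scene","side"):
    c=viewer.capture(n); cv2.imwrite(f"pics/{n}0.png",c["color"][:,:,::-1])
    print(n,c["camera_matrix"],c["k1"],c["R"],c["t"])
s=bot.read_state(); print(s, bot.grip_point_offset)
E
```

```text
pics
scene [[469.54738543   0.         310.74670283]
 [  0.         469.54738543 235.4474646 ]
 [  0.           0.           1.        ]] -0.023586775252570642 [[-0.56408413  0.82571039  0.00338128]
 [ 0.53796427  0.37061077 -0.75712753]
 [-0.62642121 -0.42526462 -0.65325834]] [ 0.25091642 -0.20439701  1.45152888]
side [[509.14661501   0.         314.96913363]
 [  0.         509.14661501 235.41186341]
 [  0.           0.           1.        ]] -0.1324213462546477 [[ 0.850081   -0.52656123  0.00977577]
 [-0.3947495  -0.64935167 -0.65001173]
 [ 0.34861889  0.54870364 -0.7598613 ]] [-0.40051535  0.25501719  1.09256772]
{'time_s': 0.1, 'joint_positions': array([-1.02273664e+01,  3.02737725e+01,  8.21494793e+01, -1.27945777e-03,
        6.76899530e+01, -1.02245076e+01]), 'qvel': array([-0.05649044, -0.21592058, -0.24883593,  0.00348232,  0.02631932,
        0.1760804 ]), 'tau': array([-3.02360622e-04, -4.40987206e+01, -1.77151054e+01,  6.34850166e-02,
        5.34114777e-02, -3.85449334e-05]), 'position': array([6.24263292e-01, 1.54459294e-04, 1.85965728e-01]), 'tcp_rot': array([[ 4.17187092e-05,  9.99998102e-01, -1.94806794e-03],
       [ 9.99999945e-01, -4.10749860e-05,  3.30480718e-04],
       [ 3.30400074e-04, -1.94808162e-03, -9.99998048e-01]]), 'force': array([-0.17215752,  0.68339051,  0.61302055]), 'moment': array([ 0.00219964,  0.01704269, -0.04630337]), 'grasp_force': 0.0, 'opening': 0.9993495864528852} 0.0187
```

View pics/scene0.png

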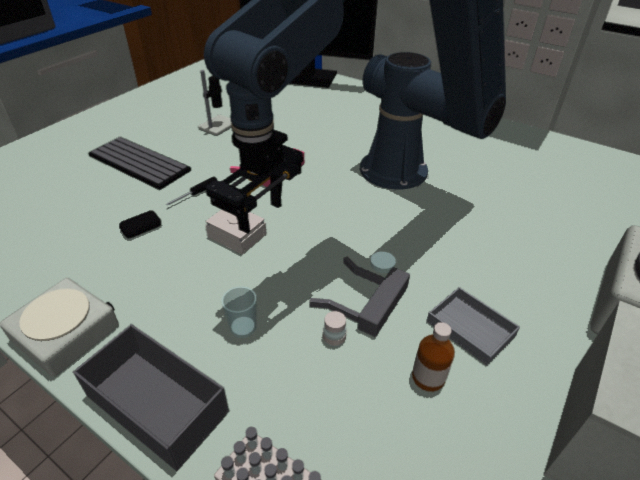

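View pics/side0.png

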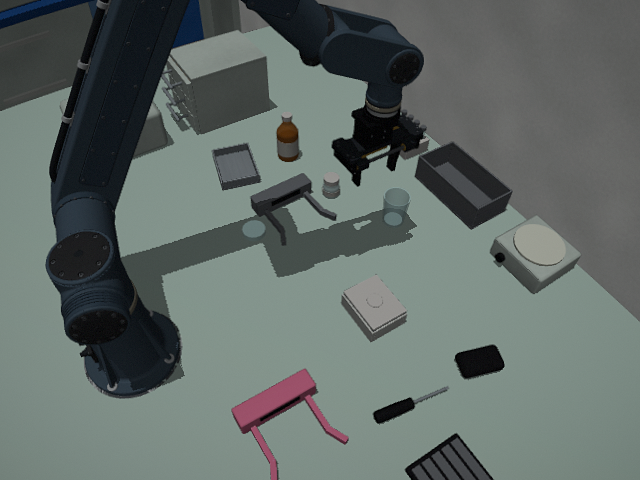

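The side view shows the carrier at about (374,305), the grey dock with its stop at (282,194) and its mouth near (308,230), and the pink decoy at the bottom. Next I'll enlarge that area to get pixel-accurate corners.

```bash
cat > h.py <<'E'
import numpy as np, cv2
from rig import bot, viewer
def pix2w(c,uv,z):
    """pixels -> world points on the plane at height z"""
    uv=np.array(uv,float).reshape(-1,1,2)
    d=cv2.undistortPoints(uv,c["camera_matrix"],np.array([c["k1"],0,0,0.]))[:,0]
    d=np.c_[d,np.ones(len(d))]@c["R"]; o=-c["R"].T@c["t"]
    z=np.broadcast_to(z,len(d))
    return o+d*((z-o[2])/d[:,2])[:,None]
def crop(c,x0,x1,y0,y1,k,name):
    cv2.imwrite(name,cv2.resize(np.ascontiguousarray(c["color"][y0:y1,x0:x1,::-1]),None,fx=k,fy=k,interpolation=cv2.INTER_CUBIC))
E
python3 - <<'E'
from h import *
c=viewer.capture("side"); crop(c,235,425,170,345,4.0,"pics/side1.png")
E
```

```text
(no output)
```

View pics/side1.png

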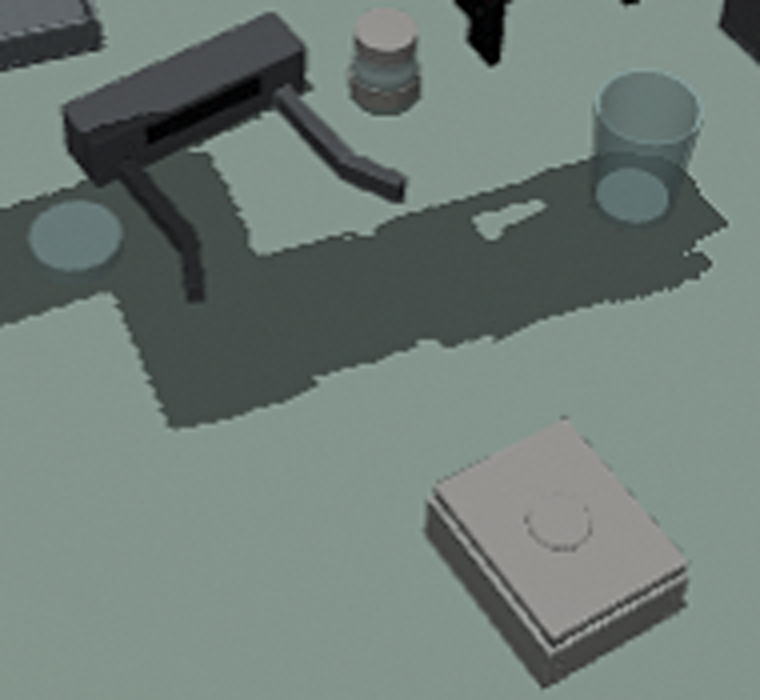

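The crop shows these cover corners (crop pixels): (565,420), (687,568), (556,638), (436,487). The pad is at (559,521). The dock stop's top corners are near (65,105), (273,13) and (303,48), and the rail ends are near (195,300) and (404,190).

```bash
cat >> h.py <<'E'
def yaw(d): return np.degrees(np.arctan2(d[1],d[0]))
E
python3 - <<'E'
from h import *
np.set_printoptions(precision=4,suppress=True)
c=viewer.capture("side")
f=lambda p,z: pix2w(c,(np.array(p)+.5)/4-.5+[235,170],z)
q=f([(565,420),(687,568),(556,638),(436,487)],.053); print("cover",q,q.mean(0))
for i in range(4): e=q[(i+1)%4]-q[i]; print(np.linalg.norm(e),yaw(e))
print("pad",f([(559,521)],.056), "bottom",f([(546,687),(685,604)],0))
d=f([(65,105),(273,13),(303,48)],.045);print("stop top",d,yaw(d[1]-d[0]),np.linalg.norm(d[1]-d[0]),np.linalg.norm(d[2]-d[1]))
b=f([(101,185),(309,90)],0);print("stop bottom front",b,yaw(b[1]-b[0]),np.linalg.norm(b[1]-b[0]))
r=f([(186,300),(204,299),(402,202),(404,180)],[0,0.0,0,.018]);print("rail ends",r)
print("beaker,jar,petri",f([(633,195),(386,93),(75,236)],0))
print("pink/other",pix2w(c,[(276,400),(395,412),(448,388),(480,365)],0.02))
E
```

```text
cover [[ 0.552  -0.1351  0.053 ]
 [ 0.55   -0.2515  0.053 ]
 [ 0.4631 -0.2491  0.053 ]
 [ 0.4626 -0.1348  0.053 ]] [ 0.5069 -0.1927  0.053 ]
0.11644233246826806 -90.97477764186543
0.08693745771461597 178.39334700519325
0.11426323550304038 90.25817292056837
0.08939951167733005 -0.175683735393299
pad [[ 0.5068 -0.191   0.056 ]] bottom [[ 0.4627 -0.2493  0.    ]
 [ 0.5615 -0.248  -0.    ]]
stop top [[0.4259 0.25   0.045 ]
 [0.5895 0.2554 0.045 ]
 [0.589  0.2147 0.045 ]] 1.9053450295012808 0.16375869213639388 0.04069588285580066
stop bottom front [[0.4293 0.2122 0.    ]
 [0.5953 0.2168 0.    ]] 1.6046499921272408 0.1660401027366224
rail ends [[0.4291 0.0957 0.    ]
 [0.4393 0.0905 0.    ]
 [0.5928 0.0948 0.    ]
 [0.5951 0.0972 0.018 ]]
beaker,jar,petri [[0.7287 0.0199 0.    ]
 [0.6397 0.1865 0.    ]
 [0.3936 0.1808 0.    ]]
pink/other [[ 0.2142 -0.266   0.02  ]
 [ 0.4026 -0.4124  0.02  ]
 [ 0.5262 -0.4306  0.02  ]
 [ 0.6188 -0.4283  0.02  ]]
```

Estimates so far:

| Thing | Centre (x, y) in m | Yaw |
|---|---|---|
| Carrier | (0.508, −0.191) | about 0° |
| Dock origin | (0.513, 0.1535) | about 1.7° |

Next I'll half-close the fingers as a two-point pusher and come down behind the carrier's −y face.

Emit:
servo_tool:
  gripper: 0
  targets:
    - {"offset": [-0.015,-0.006,0],"dr": [0,0,0]}
    - {"offset": [-0.045,-0.018,0],"dr": [0,0,0]}
    - {"offset": [-0.08,-0.032,0],"dr": [0,0,0]}
    - {"offset": [-0.115,-0.046,0],"dr": [0,0,0]}
    - {"offset": [-0.15,-0.06,0],"dr": [0,0,0]}
    - {"offset": [-0.185,-0.074,0],"dr": [0,0,0]}
    - {"offset": [-0.22,-0.088,0],"dr": [0,0,0]}
    - {"offset": [-0.255,-0.102,0],"dr": [0,0,0]}
    - {"offset": [-0.285,-0.114,0],"dr": [0,0,0]}
    - {"offset": [-0.3,-0.117,0],"dr": [0,0,0]}
    - {"offset": [-0.3,-0.117,0.01],"dr": [0,0,0]}
    - {"offset": [-0.3,-0.117,0.035],"dr": [0,0,0]}
    - {"offset": [-0.3,-0.117,0.065],"dr": [0,0,0]}
    - {"offset": [-0.3,-0.117,0.095],"dr": [0,0,0]}
    - {"offset": [-0.3,-0.117,0.12],"dr": [0,0,0]}
    - {"offset": [-0.3,-0.117,0.14],"dr": [0,0,0]}
    - {"offset": [-0.3,-0.117,0.155],"dr": [0,0,0]}
    - {"offset": [-0.3,-0.117,0.165],"dr": [0,0,0]}
    - {"offset": [-0.3,-0.117,0.17],"dr": [0,0,0]}
    - {"offset": [-0.3,-0.117,0.171],"dr": [0,0,0]}

```text
time_s: 1.87
position: [0.5079, -0.2985, 0.0148]
tcp_rot: [[-0.001, 1.0, -0.001], [1.0, 0.001, 0.002], [0.002, -0.001, -1.0]]
force: [-0.5, 0.7, 0.0]
opening: 0.498
grasp_force: 0.0
```

Emit:
servo_tool:
  targets:
    - {"offset": [0.01,0,0],"dr": [0,0,0]}
    - {"offset": [0.022,0,0],"dr": [0,0,0]}
    - {"offset": [0.031,0,0],"dr": [0,0,0]}
    - {"offset": [0.037,0,0],"dr": [0,0,0]}
    - {"offset": [0.042,0,0],"dr": [0,0,0]}
    - {"offset": [0.047,0,0],"dr": [0,0,0]}
    - {"offset": [0.053,0,0],"dr": [0,0,0]}
    - {"offset": [0.06,0.0005,0],"dr": [0,0,-0.1]}
    - {"offset": [0.07,0.001,0],"dr": [0,0,-0.2]}
    - {"offset": [0.082,0.002,0],"dr": [0,0,-0.4]}
    - {"offset": [0.095,0.003,0],"dr": [0,0,-0.5]}
    - {"offset": [0.108,0.004,0],"dr": [0,0,-0.6]}
    - {"offset": [0.121,0.005,0],"dr": [0,0,-0.8]}
    - {"offset": [0.134,0.006,0],"dr": [0,0,-1.0]}
    - {"offset": [0.147,0.007,0],"dr": [0,0,-1.2]}
    - {"offset": [0.159,0.008,0],"dr": [0,0,-1.4]}
    - {"offset": [0.169,0.0085,0],"dr": [0,0,-1.6]}
    - {"offset": [0.177,0.009,0],"dr": [0,0,-1.7]}
    - {"offset": [0.182,0.0095,0],"dr": [0,0,-1.7]}
    - {"offset": [0.184,0.0095,0],"dr": [0,0,-1.7]}

```text
time_s: 3.53
position: [0.5167, -0.1144, 0.0157]
tcp_rot: [[-0.03, 1.0, -0.002], [1.0, 0.03, 0.002], [0.002, -0.001, -1.0]]
force: [0.0, -0.0, -0.9]
opening: 0.499
grasp_force: 0.0
```

Run:
```python
from h import *
s=bot.read_state(); print(s["position"],s["tcp_rot"][:,0],s["force"])
c=viewer.capture("side"); crop(c,235,425,150,320,4.0,"pics/side2.png")
```

```text
[ 0.51668106 -0.11441596  0.01567869] [-0.02965361  0.99955897  0.00158826] [ 0.01322313 -0.01392225 -0.86745212]
```

View pics/side2.png

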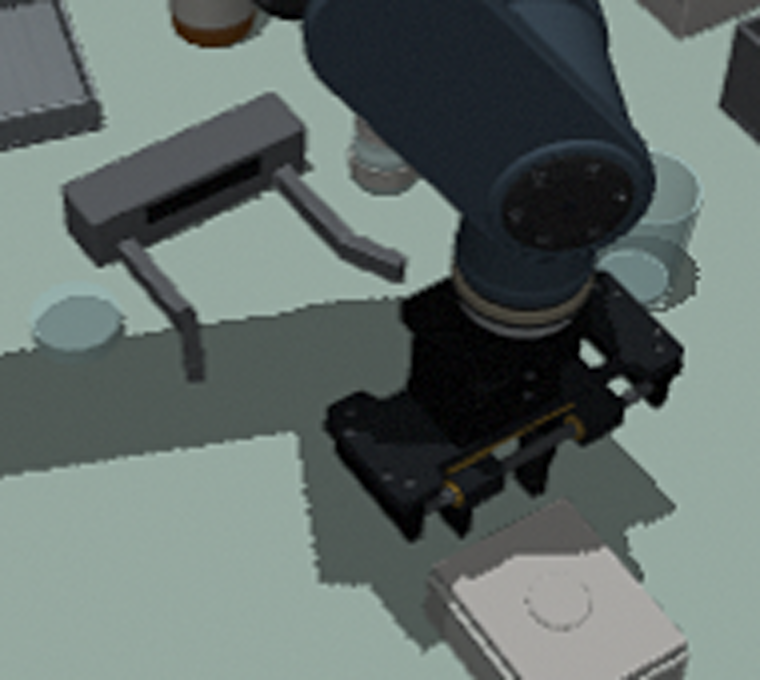

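The carrier hasn't moved: the pad is still at image row 301. The gripper appears to be above or beyond it. I'll check where the TCP projects before I do anything else.

Run:
```python
from h import *
s=bot.read_state(); P=s["position"]; print(s["time_s"],P,s["joint_positions"],s["opening"])
def proj(c,X):
    return cv2.projectPoints(np.array(X,float).reshape(-1,1,3),cv2.Rodrigues(c["R"])[0],c["t"],c["camera_matrix"],np.array([c["k1"],0,0,0.]))[0][:,0]
R=s["tcp_rot"]
pts=[P,P+R[:,1]*.03,P-R[:,1]*.03,P-R[:,2]*.07]
c=viewer.capture("side"); print("side",proj(c,pts),"crop",(proj(c,pts)-[235,150])*4)
c=viewer.capture("scene"); print("scene",proj(c,pts),"crop",(proj(c,pts)-[170,150])*4)
crop(c,170,360,150,300,4.0,"pics/scene2.png")
```

```text
3.5833 [ 0.51645607 -0.11438837  0.01549549] [-2.46279030e+01  3.84058988e+01  1.03370558e+02  6.40074350e-02
  3.83676575e+01 -2.63877035e+01] 0.4998111383008165
side [[356.90842576 284.32887769]
 [367.02900393 278.67225602]
 [346.59134386 290.08503476]
 [359.26935478 266.43920459]] crop [[487.63370305 537.31551078]
 [528.11601573 514.68902409]
 [446.36537546 560.34013903]
 [497.07741912 465.75681836]]
scene [[256.50203484 243.21845713]
 [248.98705028 250.099552  ]
 [263.77713084 236.55790517]
 [254.31477231 221.35283362]] crop [[346.00813935 372.87382851]
 [315.94820113 400.39820799]
 [375.10852336 346.23162067]
 [337.25908925 285.4113345 ]]
```

View pics/scene2.png

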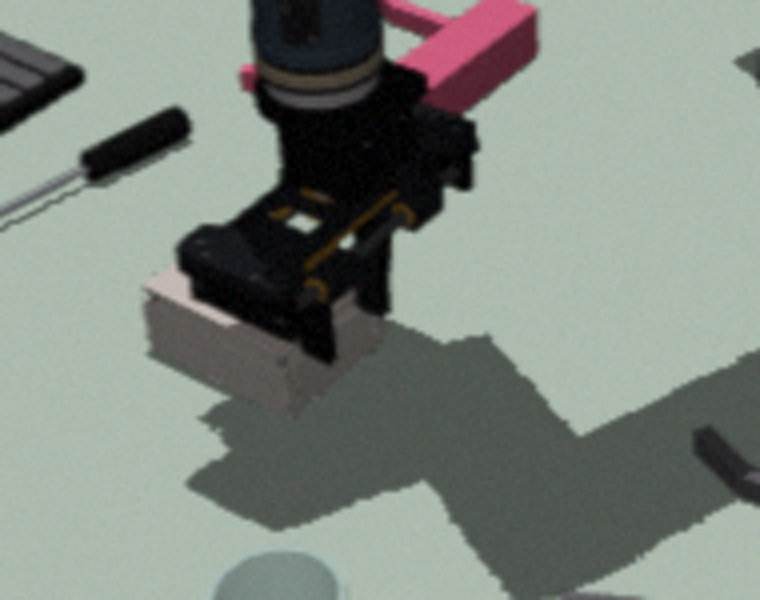

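```bash
cat >> h.py <<'E'
def tri(c1,p1,c2,p2):
    """triangulate, with the gap between the rays (m)"""
    u=lambda c,p: cv2.undistortPoints(np.array(p,float).reshape(-1,1,2),c["camera_matrix"],np.array([c["k1"],0,0,0.]))[:,0].T
    M=lambda c: np.c_[c["R"],c["t"]]
    X=cv2.triangulatePoints(M(c1),M(c2),u(c1,p1),u(c2,p2)); X=(X[:3]/X[3]).T
    pr=lambda c: cv2.projectPoints(X.reshape(-1,1,3),cv2.Rodrigues(c["R"])[0],c["t"],c["camera_matrix"],np.array([c["k1"],0,0,0.]))[0][:,0]
    return X,np.linalg.norm(pr(c1)-p1,axis=1),np.linalg.norm(pr(c2)-p2,axis=1)
E
python3 - <<'E'
from h import *
np.set_printoptions(precision=4,suppress=True)
a=viewer.capture("side");b=viewer.capture("scene")
A=(np.array([(458,537),(536,496)])+.5)/4-.5+[235,150]
B=(np.array([(378,316),(327,361)])+.5)/4-.5+[170,150]
print("tips (-x,+x)",*tri(a,A,b,B))
# cover corner at -x,-y seen in the old scene: carrier bottom corners via z=0
s=lambda p,z: pix2w(b,(np.array(p)+.5)/4-.5+[170,150],z)
print("carrier bottom now, scene: +x+y, +x-y, -x+y",s([(293,418),(152,355),(382,341)],0))
print("cover top +x+y, +x-y", s([(283,360),(148,287)],.053))
print("initial scene: +x+y bottom, -x+y", pix2w(b,[(240,251),(265,234)],0))
E
```

```text
tips (-x,+x) [[ 0.4875 -0.1155  0.0416]
 [ 0.5407 -0.1147  0.043 ]] [1.4701 2.279 ] [1.3614 2.2144]
carrier bottom now, scene: +x+y, +x-y, -x+y [[ 0.5541 -0.1283  0.    ]
 [ 0.5603 -0.2415 -0.    ]
 [ 0.4658 -0.1286  0.    ]]
cover top +x+y, +x-y [[ 0.5594 -0.1253  0.053 ]
 [ 0.5547 -0.2402  0.053 ]]
initial scene: +x+y bottom, -x+y [[ 0.5495 -0.1417  0.    ]
 [ 0.4632 -0.131   0.    ]]
```

The triangulated tips come out at z ≈ 0.042 while the state says 0.0155, so the reported TCP and the pictures disagree. I'll check the start pictures the same way and look through the wrist camera.

Run:
```python
from h import *
np.set_printoptions(precision=4,suppress=True)
a=viewer.capture("side");b=viewer.capture("scene");w=viewer.capture("wrist")
print("start tips, TCP state (.625,0,.187)",*tri(a,np.array([(357.,184),(391,170)]),b,np.array([(277.,206),(246,233)])))
s=bot.read_state();print(s["position"],s["force"],s["moment"])
print("wrist cam",-w["R"].T@w["t"],w["R"])
cv2.imwrite("pics/wrist1.png",w["color"][:,:,::-1])
```

```text
start tips, TCP state (.625,0,.187) [[0.5759 0.002  0.2178]
 [0.6722 0.0022 0.2143]] [1.5534 1.3341] [1.7138 1.6247]
[ 0.5174 -0.1163  0.0157] [-0.6409  0.8851  0.6429] [ 0.0098 -0.0652  0.0008]
wrist cam [ 0.5155 -0.0483  0.213 ] [[ 0.9996  0.0283 -0.0009]
 [ 0.0276 -0.9682  0.2488]
 [ 0.0062 -0.2487 -0.9685]]
```

View pics/wrist1.png

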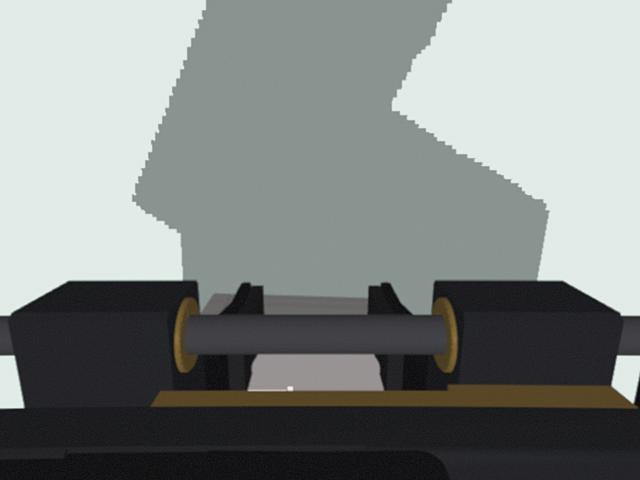

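The pictures put the fingertips about 27 mm higher than the state does, both at the start and now, so the fingers passed over the carrier. I'll feel for the bench just ahead of the carrier to settle the true height.

Emit:
servo_tool:
  targets:
    - {"offset": [0.01,0,0],"dr": [0,0,0]}
    - {"offset": [0.025,0,0],"dr": [0,0,0]}
    - {"offset": [0.035,0,0],"dr": [0,0,0]}
    - {"offset": [0.04,0,0],"dr": [0,0,0]}
    - {"offset": [0.04,0,0.003],"dr": [0,0,0]}
    - {"offset": [0.04,0,0.006],"dr": [0,0,0]}
    - {"offset": [0.04,0,0.009],"dr": [0,0,0]}
    - {"offset": [0.04,0,0.012],"dr": [0,0,0]}
    - {"offset": [0.04,0,0.014],"dr": [0,0,0]}
    - {"offset": [0.04,0,0.016],"dr": [0,0,0]}
    - {"offset": [0.04,0,0.016],"dr": [0,0,0]}
    - {"offset": [0.04,0,0.016],"dr": [0,0,0]}

```text
time_s: 4.93
position: [0.5162, -0.0761, -0.0004]
tcp_rot: [[-0.029, 1.0, -0.0], [1.0, 0.029, 0.0], [0.0, -0.0, -1.0]]
force: [-0.7, 0.4, -0.7]
opening: 0.5
grasp_force: 0.0
```

Emit:
servo_tool:
  targets:
    - {"offset": [0,0,0.003],"dr": [0,0,0]}
    - {"offset": [0,0,0.006],"dr": [0,0,0]}
    - {"offset": [0,0,0.009],"dr": [0,0,0]}
    - {"offset": [0,0,0.012],"dr": [0,0,0]}
    - {"offset": [0,0,0.014],"dr": [0,0,0]}
    - {"offset": [0,0,0.015],"dr": [0,0,0]}
    - {"offset": [0,0,0.015],"dr": [0,0,0]}

```text
time_s: 5.52
position: [0.5161, -0.0759, -0.0155]
tcp_rot: [[-0.03, 1.0, -0.001], [1.0, 0.03, 0.0], [0.0, -0.001, -1.0]]
force: [0.2, -0.4, -0.1]
opening: 0.496
grasp_force: 0.0
```

Emit:
servo_tool:
  targets:
    - {"offset": [0,0,0.002],"dr": [0,0,0]}
    - {"offset": [0,0,0.004],"dr": [0,0,0]}
    - {"offset": [0,0,0.006],"dr": [0,0,0]}
    - {"offset": [0,0,0.008],"dr": [0,0,0]}
    - {"offset": [0,0,0.008],"dr": [0,0,0]}

```text
time_s: 5.93
position: [0.516, -0.0759, -0.0236]
tcp_rot: [[-0.03, 1.0, -0.001], [1.0, 0.03, 0.0], [0.0, -0.001, -1.0]]
force: [0.1, 0.5, -0.4]
opening: 0.504
grasp_force: 0.0
```

Run:
```python
from h import *
s=bot.read_state(); print(s["position"],s["force"],s["opening"])
a=viewer.capture("side");crop(a,300,420,190,320,4.0,"pics/s3.png")
b=viewer.capture("scene");crop(b,210,310,180,310,4.0,"pics/b3.png")
x,y=cv2.imread("pics/s3.png"),cv2.imread("pics/b3.png")
cv2.imwrite("pics/both3.png",np.clip(1.6*np.hstack([x[:,:400],y[:,:400]]),0,255)); print(x.shape,y.shape)
```

```text
[ 0.51602665 -0.07590448 -0.02355929] [ 0.06697454  0.54760096 -0.41763738] 0.5039070724488836
(520, 480, 3) (520, 400, 3)[ WARN:0@0.950] global loadsave.cpp:1063 imwrite_ Unsupported depth image for selected encoder is fallbacked to CV_8U.
```

View pics/both3.png

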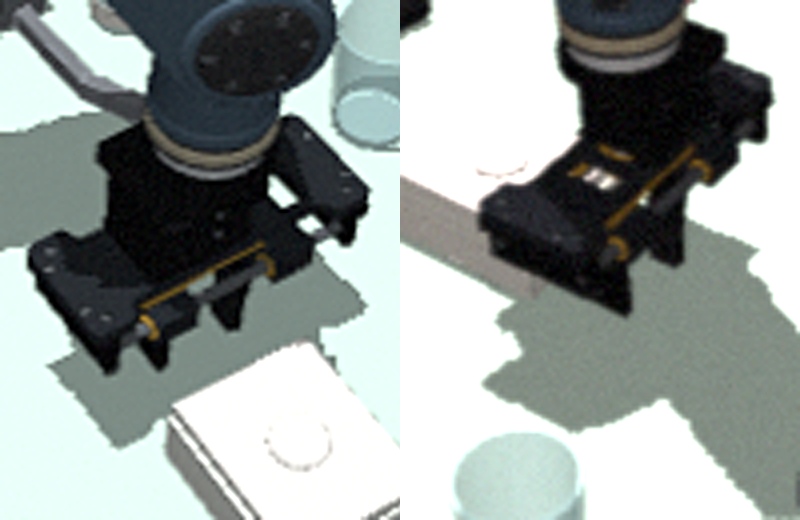

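Left is the side view, with tips near (158,368) and (232,328). Right is the scene view, with tips near (628,313) and (680,265). The fingers still hover in front of the carrier and there is no contact force. Next I'll triangulate the tips and the body's underside.

Run:
```python
from h import *
np.set_printoptions(precision=4,suppress=True)
a=viewer.capture("side");b=viewer.capture("scene")
f=lambda p,o: (np.array(p)+.5)/4-.5+o
S=f([(158,369),(232,329),(110,373),(345,242)],[300,190]); B=f([(280,265),(228,313),(363,140),(88,247)],[210,180])
print("tips -x,+x; body ends -x,+x\n",*tri(a,S,b,B))
print(bot.read_state()["position"], bot.grip_point_offset)
def proj(c,X):
    return cv2.projectPoints(np.array(X,float).reshape(-1,1,3),cv2.Rodrigues(c["R"])[0],c["t"],c["camera_matrix"],np.array([c["k1"],0,0,0.]))[0][:,0]
print([x for x in dir(bot) if x[0]!='_'])
```

```text
tips -x,+x; body ends -x,+x
 [[ 0.4858 -0.0743  0.0027]
 [ 0.5397 -0.0736  0.0039]
 [ 0.426  -0.0765  0.057 ]
 [ 0.5991 -0.1095  0.0847]] [ 2.7191  2.8532 11.6526  1.2471] [ 2.6136  2.8722 10.7127  1.2682]
[ 0.5163 -0.076  -0.0231] 0.0187
['PlanningError', 'grip_point_offset', 'read_state']
```

The true tip is about 27 mm above the reported z, consistently across three poses. I'll confirm by touching the bench gently.

Emit:
servo_tool:
  targets:
    - {"offset": [0,0,0.001],"dr": [0,0,0]}
    - {"offset": [0,0,0.002],"dr": [0,0,0]}
    - {"offset": [0,0,0.003],"dr": [0,0,0]}
    - {"offset": [0,0,0.003],"dr": [0,0,0]}
    - {"offset": [0,0,0.003],"dr": [0,0,0]}

```text
time_s: 6.55
position: [0.5162, -0.076, -0.0262]
tcp_rot: [[-0.03, 1.0, -0.0], [1.0, 0.03, 0.0], [0.0, -0.0, -1.0]]
force: [-0.2, 0.4, -0.7]
opening: 0.499
grasp_force: 0.0
```

Emit:
servo_tool:
  targets:
    - {"offset": [0,0,0.001],"dr": [0,0,0]}
    - {"offset": [0,0,0.002],"dr": [0,0,0]}
    - {"offset": [0,0,0.003],"dr": [0,0,0]}
    - {"offset": [0,0,0.003],"dr": [0,0,0]}

```text
time_s: 6.88
position: [0.5161, -0.0759, -0.0294]
tcp_rot: [[-0.03, 1.0, -0.0], [1.0, 0.03, 0.0], [0.0, -0.0, -1.0]]
force: [-1.0, 0.1, 0.5]
opening: 0.503
grasp_force: 0.0
```

Emit:
servo_tool:
  targets:
    - {"offset": [0,0,0.001],"dr": [0,0,0]}
    - {"offset": [0,0,0.002],"dr": [0,0,0]}
    - {"offset": [0,0,0.003],"dr": [0,0,0]}
    - {"offset": [0,0,0.004],"dr": [0,0,0]}
    - {"offset": [0,0,0.004],"dr": [0,0,0]}

```text
time_s: 7.3
position: [0.5162, -0.076, -0.0334]
tcp_rot: [[-0.03, 1.0, -0.0], [1.0, 0.03, 0.0], [0.0, -0.0, -1.0]]
force: [0.4, 0.3, -0.5]
opening: 0.499
grasp_force: 0.0
```

Emit:
servo_tool:
  targets:
    - {"offset": [0,0,0.001],"dr": [0,0,0]}
    - {"offset": [0,0,0.002],"dr": [0,0,0]}
    - {"offset": [0,0,0.003],"dr": [0,0,0]}
    - {"offset": [0,0,0.004],"dr": [0,0,0]}
    - {"offset": [0,0,0.004],"dr": [0,0,0]}

```text
time_s: 7.72
position: [0.5164, -0.076, -0.0353]
tcp_rot: [[-0.03, 1.0, 0.001], [1.0, 0.03, -0.0], [-0.0, 0.001, -1.0]]
force: [-3.0, 0.9, 16.0]
opening: 0.501
grasp_force: 7.8
```

The bench is at reported z ≈ −0.035, a height offset of about 35 mm. From here I'll use corrected heights: lift well clear, hop back behind the carrier, and come down to a true height of about 12 mm.

Emit:
servo_tool:
  targets:
    - {"offset": [0,0,-0.01],"dr": [0,0,0]}
    - {"offset": [0,0,-0.04],"dr": [0,0,0]}
    - {"offset": [0,0,-0.075],"dr": [0,0,0]}
    - {"offset": [0,0,-0.105],"dr": [0,0,0]}
    - {"offset": [-0.01,0,-0.12],"dr": [0,0,0.1]}
    - {"offset": [-0.04,-0.003,-0.12],"dr": [0,0,0.3]}
    - {"offset": [-0.075,-0.005,-0.12],"dr": [0,0,0.6]}
    - {"offset": [-0.11,-0.008,-0.12],"dr": [0,0,0.9]}
    - {"offset": [-0.145,-0.01,-0.12],"dr": [0,0,1.2]}
    - {"offset": [-0.18,-0.012,-0.12],"dr": [0,0,1.5]}
    - {"offset": [-0.21,-0.015,-0.12],"dr": [0,0,1.7]}
    - {"offset": [-0.224,-0.015,-0.12],"dr": [0,0,1.7]}
    - {"offset": [-0.224,-0.015,-0.115],"dr": [0,0,1.7]}
    - {"offset": [-0.224,-0.015,-0.095],"dr": [0,0,1.7]}
    - {"offset": [-0.224,-0.015,-0.07],"dr": [0,0,1.7]}
    - {"offset": [-0.224,-0.015,-0.045],"dr": [0,0,1.7]}
    - {"offset": [-0.224,-0.015,-0.03],"dr": [0,0,1.7]}
    - {"offset": [-0.224,-0.015,-0.02],"dr": [0,0,1.7]}
    - {"offset": [-0.224,-0.015,-0.014],"dr": [0,0,1.7]}
    - {"offset": [-0.224,-0.015,-0.013],"dr": [0,0,1.7]}

```text
time_s: 9.38
position: [0.5075, -0.2985, -0.0252]
tcp_rot: [[-0.001, 1.0, -0.002], [1.0, 0.001, 0.002], [0.002, -0.002, -1.0]]
force: [0.3, 1.2, 0.3]
opening: 0.497
grasp_force: 0.0
```

Emit:
servo_tool:
  targets:
    - {"offset": [0.01,0,0],"dr": [0,0,0]}
    - {"offset": [0.022,0,0],"dr": [0,0,0]}
    - {"offset": [0.03,0,0],"dr": [0,0,0]}
    - {"offset": [0.035,0,0],"dr": [0,0,0]}
    - {"offset": [0.04,0,0],"dr": [0,0,0]}
    - {"offset": [0.045,0,0],"dr": [0,0,0]}
    - {"offset": [0.05,0,0],"dr": [0,0,0]}
    - {"offset": [0.056,0,0],"dr": [0,0,0]}
    - {"offset": [0.062,0,0],"dr": [0,0,0]}
    - {"offset": [0.068,0,0],"dr": [0,0,0]}

```text
time_s: 10.22
position: [0.5097, -0.2345, -0.0233]
tcp_rot: [[0.0, 1.0, 0.004], [1.0, -0.0, -0.004], [-0.004, 0.004, -1.0]]
force: [-0.3, -5.6, 0.2]
opening: 0.502
grasp_force: 2.6
```

Contact confirmed: 5.6 N, and the carrier is sliding. I'll continue to just short of the mouth, easing onto the dock's axis.

Emit:
servo_tool:
  targets:
    - {"offset": [0.007,0,0],"dr": [0,0,0]}
    - {"offset": [0.014,0.001,0],"dr": [0,0,-0.1]}
    - {"offset": [0.022,0.0015,0],"dr": [0,0,-0.2]}
    - {"offset": [0.03,0.002,0],"dr": [0,0,-0.3]}
    - {"offset": [0.039,0.003,0],"dr": [0,0,-0.4]}
    - {"offset": [0.048,0.004,0],"dr": [0,0,-0.5]}
    - {"offset": [0.057,0.005,0],"dr": [0,0,-0.6]}
    - {"offset": [0.066,0.006,0],"dr": [0,0,-0.8]}
    - {"offset": [0.075,0.007,0],"dr": [0,0,-0.9]}
    - {"offset": [0.084,0.0075,0],"dr": [0,0,-1.0]}
    - {"offset": [0.093,0.008,0],"dr": [0,0,-1.1]}
    - {"offset": [0.102,0.009,0],"dr": [0,0,-1.2]}
    - {"offset": [0.111,0.0095,0],"dr": [0,0,-1.3]}
    - {"offset": [0.12,0.01,0],"dr": [0,0,-1.4]}
    - {"offset": [0.129,0.0105,0],"dr": [0,0,-1.5]}
    - {"offset": [0.137,0.011,0],"dr": [0,0,-1.6]}
    - {"offset": [0.144,0.0115,0],"dr": [0,0,-1.7]}
    - {"offset": [0.15,0.012,0],"dr": [0,0,-1.7]}
    - {"offset": [0.155,0.012,0],"dr": [0,0,-1.7]}
    - {"offset": [0.158,0.012,0],"dr": [0,0,-1.7]}

```text
time_s: 11.88
position: [0.5216, -0.0754, -0.0234]
tcp_rot: [[-0.03, 1.0, 0.003], [1.0, 0.03, -0.002], [-0.002, 0.003, -1.0]]
force: [-0.7, -6.1, 3.2]
opening: 0.499
grasp_force: 3.0
```

Run:
```python
from h import *
s=bot.read_state(); print(s["position"],s["force"])
a=viewer.capture("side");crop(a,235,425,150,300,4.0,"pics/side4.png")
```

```text
[ 0.52157434 -0.0753658  -0.02337555] [-0.68081201 -6.13374089  3.17357034]
```

View pics/side4.png

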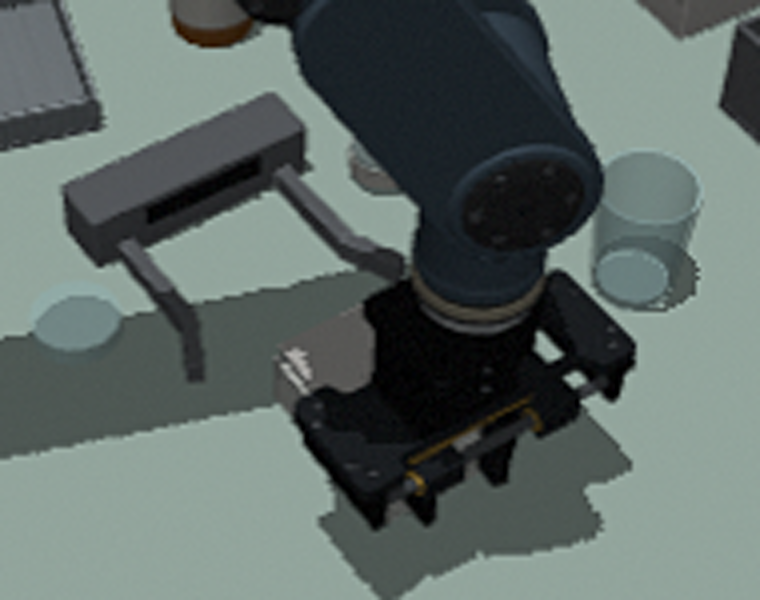

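The carrier's −x/+y cover corner is at crop pixel (275,348), and its bottom is near (275,390). It's upright in front of the mouth and clear of the rail end at (195,380).

Run:
```python
from h import *
a=viewer.capture("side")
f=lambda p,z: pix2w(a,(np.array(p)+.5)/4-.5+[235,150],z)
print(f([(277,348),(362,306)],.053), f([(275,388)],0))
th=np.radians(1.7);R=np.array([[np.cos(th),-np.sin(th)],[np.sin(th),np.cos(th)]])
t=bot.read_state()["position"][:2]
print("expect centre",t+R@[0,.0695],"corner",t+R@[-.046,.1275])
print("dock line x at corner y for centred carrier:", .513-.0296*(t[1]+.0695-.1535)-.046-.058*.0296)
```

```text
[[0.46946578 0.04971537 0.053     ]
 [0.53226195 0.05167358 0.053     ]] [[0.47414904 0.06068745 0.        ]]
expect centre [ 0.51940033 -0.00538535] corner [0.47169993 0.05122448]
dock line x at corner y for centred carrier: 0.46998530079295886
```

The carrier is centred on the dock line to within a millimetre. I'll push in along the dock axis, which is now tool x.

Emit:
servo_tool:
  targets:
    - {"offset": [0.006,0,0],"dr": [0,0,0]}
    - {"offset": [0.013,0,0],"dr": [0,0,0]}
    - {"offset": [0.021,0,0],"dr": [0,0,0]}
    - {"offset": [0.029,0,0],"dr": [0,0,0]}
    - {"offset": [0.037,0,0],"dr": [0,0,0]}
    - {"offset": [0.045,0,0],"dr": [0,0,0]}
    - {"offset": [0.053,0,0],"dr": [0,0,0]}
    - {"offset": [0.061,0,0],"dr": [0,0,0]}
    - {"offset": [0.069,0,0],"dr": [0,0,0]}
    - {"offset": [0.077,0,0],"dr": [0,0,0]}
    - {"offset": [0.085,0,0],"dr": [0,0,0]}
    - {"offset": [0.093,0,0],"dr": [0,0,0]}
    - {"offset": [0.101,0,0],"dr": [0,0,0]}
    - {"offset": [0.109,0,0],"dr": [0,0,0]}
    - {"offset": [0.117,0,0],"dr": [0,0,0]}
    - {"offset": [0.124,0,0],"dr": [0,0,0]}
    - {"offset": [0.131,0,0],"dr": [0,0,0]}
    - {"offset": [0.137,0,0],"dr": [0,0,0]}
    - {"offset": [0.142,0,0],"dr": [0,0,0]}
    - {"offset": [0.146,0,0],"dr": [0,0,0]}

```text
time_s: 13.65
position: [0.5164, 0.0708, -0.0235]
tcp_rot: [[-0.03, 1.0, 0.002], [1.0, 0.03, -0.001], [-0.001, 0.002, -1.0]]
force: [0.2, -7.9, 4.0]
opening: 0.501
grasp_force: 3.7
```

Emit:
servo_tool:
  targets:
    - {"offset": [0.002,0,0],"dr": [0,0,0]}
    - {"offset": [0.004,0,0],"dr": [0,0,0]}
    - {"offset": [0.006,0,0],"dr": [0,0,0]}
    - {"offset": [0.008,0,0],"dr": [0,0,0]}
    - {"offset": [0.01,0,0],"dr": [0,0,0]}
    - {"offset": [0.01,0,0],"dr": [0,0,0]}

```text
time_s: 14.15
position: [0.5164, 0.0798, -0.0235]
tcp_rot: [[-0.032, 0.999, 0.002], [0.999, 0.032, -0.002], [-0.003, 0.002, -1.0]]
force: [1.2, -9.5, 4.0]
opening: 0.503
grasp_force: 4.7
```

Emit:
servo_tool:
  targets:
    - {"offset": [0.0015,0,0],"dr": [0,0,0]}
    - {"offset": [0.003,0,0],"dr": [0,0,0]}
    - {"offset": [0.0045,0,0],"dr": [0,0,0]}
    - {"offset": [0.005,0,0],"dr": [0,0,0]}
    - {"offset": [0.005,0,0],"dr": [0,0,0]}

```text
time_s: 14.57
position: [0.5177, 0.0802, -0.0234]
tcp_rot: [[-0.037, 0.999, 0.003], [0.999, 0.037, -0.008], [-0.008, 0.003, -1.0]]
force: [1.8, -28.3, 2.8]
opening: 0.499
grasp_force: 14.3
```

It's firmly against the stop: 28 N with no further travel. Now I'll back off, lift, close the fingers and look.

Emit:
servo_tool:
  gripper: 1
  targets:
    - {"offset": [-0.006,0,0],"dr": [0,0,0]}
    - {"offset": [-0.02,0,0],"dr": [0,0,0]}
    - {"offset": [-0.045,0,0],"dr": [0,0,0]}
    - {"offset": [-0.075,0,0],"dr": [0,0,0]}
    - {"offset": [-0.1,0,-0.02],"dr": [0,0,0]}
    - {"offset": [-0.115,0,-0.05],"dr": [0,0,0]}
    - {"offset": [-0.12,0,-0.08],"dr": [0,0,0]}
    - {"offset": [-0.12,0,-0.11],"dr": [0,0,0]}
    - {"offset": [-0.12,0,-0.12],"dr": [0,0,0]}
    - {"offset": [-0.12,0,-0.12],"dr": [0,0,0]}

```text
time_s: 15.4
position: [0.5202, -0.0335, 0.0983]
tcp_rot: [[-0.029, 1.0, 0.005], [1.0, 0.029, -0.001], [-0.001, 0.005, -1.0]]
force: [0.5, 0.0, -0.1]
opening: 0.006
grasp_force: 0.0
```

Run:
```python
from h import *
s=bot.read_state(); print(s["position"],s["force"],s["opening"])
a=viewer.capture("side");crop(a,235,375,150,255,5.0,"pics/side5.png")
```

```text
[ 0.52022047 -0.03350132  0.09830656] [ 0.48381535  0.04226169 -0.14036701] 0.006050020882315792
```

View pics/side5.png

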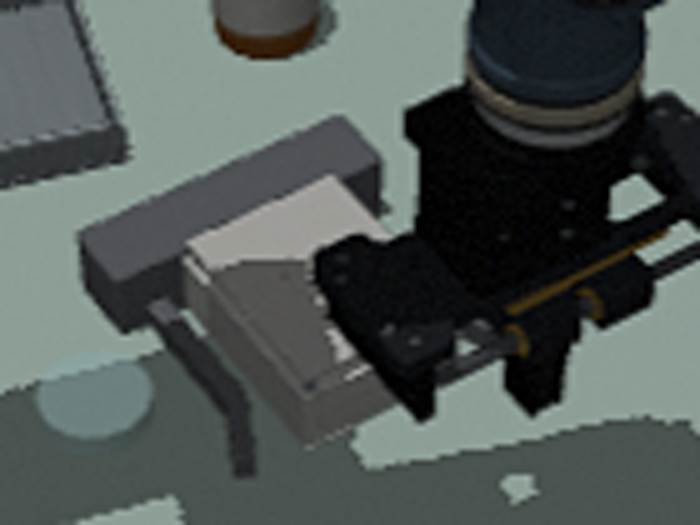

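The carrier sits square against the stop. The cover corners are at crop pixels (185,245), (335,177) and (305,388). The pad centre is half-way along the diagonal.

Run:
```python
from h import *
a=viewer.capture("side")
q=pix2w(a,(np.array([(186,246),(335,177),(305,388)])+.5)/5-.5+[235,150],.053)
print(q,"centre",(q[1]+q[2])/2,"yaw",yaw(q[1]-q[0]),yaw(q[0]-q[2])-90, np.linalg.norm(q[1]-q[0]),np.linalg.norm(q[0]-q[2]))
s=bot.read_state();P=s["position"];R=s["tcp_rot"];c=(q[1]+q[2])/2
for n,c in (("camera",c),("from push",np.r_[.5177-.037*.0695,.0802+.0693,0])):
    print(n,c,R.T@(c-P))
```

```text
[[0.46460972 0.20435449 0.053     ]
 [0.5576049  0.20852614 0.053     ]
 [0.46772189 0.08671361 0.053     ]] centre [0.5126634  0.14761987 0.053     ] yaw 2.568495977531247 1.5153995859657243 0.09308870952612514 0.11768204386511115
camera [0.5126634  0.14761987 0.053     ] [0.18036765 0.00023382 0.04247462]
from push [0.5151285 0.1495    0.       ] [0.18213539 0.00281539 0.09547294]
```

Emit:
servo_tool:
  targets:
    - {"offset": [0.01,0,0],"dr": [0,0,0]}
    - {"offset": [0.03,0,0],"dr": [0,0,0]}
    - {"offset": [0.06,0,0],"dr": [0,0,0]}
    - {"offset": [0.09,0,0],"dr": [0,0,0]}
    - {"offset": [0.12,0.001,0],"dr": [0,0,0]}
    - {"offset": [0.15,0.001,0],"dr": [0,0,0]}
    - {"offset": [0.173,0.001,0],"dr": [0,0,0]}
    - {"offset": [0.181,0.001,0],"dr": [0,0,0]}
    - {"offset": [0.181,0.001,0],"dr": [0,0,0]}
    - {"offset": [0.181,0.001,0.01],"dr": [0,0,0]}
    - {"offset": [0.181,0.001,0.03],"dr": [0,0,0]}
    - {"offset": [0.181,0.001,0.047],"dr": [0,0,0]}
    - {"offset": [0.181,0.001,0.057],"dr": [0,0,0]}
    - {"offset": [0.181,0.001,0.063],"dr": [0,0,0]}
    - {"offset": [0.181,0.001,0.067],"dr": [0,0,0]}
    - {"offset": [0.181,0.001,0.068],"dr": [0,0,0]}
    - {"offset": [0.181,0.001,0.068],"dr": [0,0,0]}

```text
time_s: 16.92
position: [0.5146, 0.1472, 0.0279]
tcp_rot: [[-0.029, 1.0, 0.0], [1.0, 0.029, 0.0], [0.0, 0.0, -1.0]]
force: [0.5, 0.3, -0.4]
opening: 0.007
grasp_force: 0.0
```

Run:
```python
from h import *
a=viewer.capture("side");x=a["color"][140:255,235:375,::-1]
b=viewer.capture("scene");y=b["color"][225:340,290:430,::-1]
cv2.imwrite("pics/both6.png",cv2.resize(np.hstack([x,y]),None,fx=2.8,fy=2.8,interpolation=cv2.INTER_CUBIC))
```

```text
(no output)
```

View pics/both6.png

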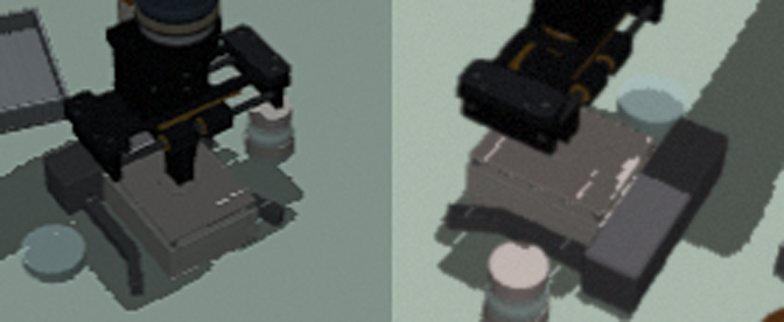

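In the side view the closed tip is at about (180,180), over the middle of the cover, and the carrier is still against the stop. Starting the press.

Emit:
servo_tool:
  targets:
    - {"offset": [0,0,0.002],"dr": [0,0,0]}
    - {"offset": [0,0,0.004],"dr": [0,0,0]}
    - {"offset": [0,0,0.006],"dr": [0,0,0]}
    - {"offset": [0,0,0.007],"dr": [0,0,0]}
    - {"offset": [0,0,0.008],"dr": [0,0,0]}
    - {"offset": [0,0,0.009],"dr": [0,0,0]}
    - {"offset": [0,0,0.009],"dr": [0,0,0]}

```text
time_s: 17.6
position: [0.5143, 0.1477, 0.0196]
tcp_rot: [[-0.03, 1.0, 0.0], [1.0, 0.03, -0.0], [-0.0, 0.0, -1.0]]
force: [-0.9, -0.8, 6.3]
opening: 0.005
grasp_force: 3.1
```

Contact at 6.3 N, so I'll continue through the snap.

Emit:
servo_tool:
  targets:
    - {"offset": [0,0,0.001],"dr": [0,0,0]}
    - {"offset": [0,0,0.002],"dr": [0,0,0]}
    - {"offset": [0,0,0.003],"dr": [0,0,0]}
    - {"offset": [0,0,0.004],"dr": [0,0,0]}
    - {"offset": [0,0,0.005],"dr": [0,0,0]}
    - {"offset": [0,0,0.005],"dr": [0,0,0]}

```text
time_s: 18.1
position: [0.5141, 0.1476, 0.0135]
tcp_rot: [[-0.03, 1.0, -0.001], [1.0, 0.03, -0.0], [-0.0, -0.001, -1.0]]
force: [-0.5, -0.2, -0.5]
opening: 0.008
grasp_force: 0.0
```

It has snapped and the resistance is gone. Now down to the hard stop, then hold.

Emit:
servo_tool:
  targets:
    - {"offset": [0,0,0.001],"dr": [0,0,0]}
    - {"offset": [0,0,0.002],"dr": [0,0,0]}
    - {"offset": [0,0,0.003],"dr": [0,0,0]}
    - {"offset": [0,0,0.003],"dr": [0,0,0]}

```text
time_s: 18.43
position: [0.5144, 0.1476, 0.0126]
tcp_rot: [[-0.03, 1.0, 0.0], [1.0, 0.03, -0.0], [-0.0, 0.0, -1.0]]
force: [-3.2, -0.7, 15.8]
opening: 0.005
grasp_force: 8.0
```

The plate is on its hard stop (about 8 mm of travel) and held with 16 N. I'll hold briefly, then hand in.

Emit:
servo_tool:
  targets:
    - {"offset": [0,0,0.0003],"dr": [0,0,0]}
    - {"offset": [0,0,0.0003],"dr": [0,0,0]}
    - {"offset": [0,0,0.0003],"dr": [0,0,0]}
    - {"offset": [0,0,0.0003],"dr": [0,0,0]}

```text
time_s: 18.77
position: [0.5143, 0.1476, 0.0125]
tcp_rot: [[-0.03, 1.0, 0.0], [1.0, 0.03, -0.0], [-0.0, 0.0, -1.0]]
force: [-3.3, 0.1, 17.5]
opening: 0.007
grasp_force: 8.9
```

Run:
```python
from rig import bot, ticket
s=bot.read_state(); print(s["position"],s["force"])
print(ticket.hand_in())
```

```text
[0.51433203 0.14760501 0.01253087] [-3.29978011  0.14466896 17.5485778 ]
the job is handed in; nothing more can be done
None
```

The job is handed in at about 19 s: the carrier is against the dock's stop, and the cover is snapped home and held down with about 17 N; my first push passed over the carrier without moving it, because the reported tool height read about 35 mm too low.

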